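# Hold the long glass cell in the light path of the gauge

### The arm

A 6-joint arm with a two-finger parallel gripper is mounted at the origin on a cart in front of the work surface, level with it; the furniture and walls round the work are solid. World frame = base frame: x ahead of the robot, y to its left, z up, the work surface at z = 0. Lengths are in m, angles in rad, forces in N, time in s.
With the tool pointing down it reaches from about 0.35 to 0.975 m from the base axis. Payload 4.9 kg.
Tool frame: the origin (TCP) lies at the very end of the fingers, on their centre line; the grasp point (between the pads) lies 19 mm behind it (ctrl.grip_point_offset is the distance from the TCP to the grasp point, in m); z points along the fingers, y is the line along which they close (so a half turn about z gives the same grasp; the last joint's range is limited). The gripper opens to 85 mm and grips with 20 to 120 N. Pads are 22 mm wide; open, the fingers measure 114 mm over their backs; the gripper's body (76 mm by 85 mm) begins 54 mm behind the grasp point. The pads swing forward as they close: fully open they stand 13 mm farther back than shut.
Start: joints at [1.203, 0.053, 1.613, -0, 1.476, -0.119], TCP at [0.154, 0.606, 0.231] pointing down, gripper open.
Joint ranges: [-3.01, 3.01], [-1.01, 2.22], [0.06, 2.58], [-1.02, 4.17], [0.09, 2.62], [-3.14, 3.14]. Speed limits (rad/s): [2.57, 2.57, 3.14, 3.14, 3.14, 3.14].

### API

Orientations are given as a rotation vector (axis times angle).
In Python, from station import ctrl gives the robot as it stands.
- The arm moves only by the tool send_rows, never from a script. Its argument "rows" is a list of rows, each a list of 3 entries, a list of its own where there are three numbers: the finger opening in cm, from 0 to 8.54, then the shift along the tool's x, y, z in cm, then the turn about the tool's z in degrees. A call has 1 to 10 rows; each row shifts and turns the commanded pose from where the row before left it, along the tool's axes as they then stand; what a row does not reach is not made up. A row lasts 1/8 s, in which the tool goes at most 62.5 mm and 10.7 degrees, less where a joint would pass 70% of its speed; a pose out of reach is approached as far as the arm can. A call with a gripper value outside its range is refused whole. The fingers move at their own pace and stop on an object; "newtons" is the grip in N (left out, the last holds). Time passes only in rows, so rows that do not move let the fingers close. It gives the time, the measured TCP pose, the force, the opening and the grip force at its end, in the units of the state.
- ctrl.get_obs(): the state, without advancing time (a new reading comes with each control period).
- ctrl.get_image(name): name is "scene" or "top" or "wrist"; returns a dict with "frame" (420x560x3 uint8, red, green, blue), "range_z" (420x560 float32, m along the optical axis (not along the pixel's ray), 0 where there is no reading), "fx", "fy", "cx", "cy" (pixels), "cam_to_world" (4x4, takes a point from camera to world coordinates). Camera axes: x right, y down, z forward; pixel columns grow to the right and rows downward; lengths in m; the calibration is good to about 2 mm. A picture is of the moment at which its call begins.
- ctrl.finish_job(): hands the job in; it is judged then, once.
The state is a dict: "t": time; "q": joint angles; "dq": joint speeds; "effort": joint torques, N m; "tool_pos": TCP position; "tool_rot": TCP orientation; "contact_force": force on the tool from outside, world axes, zero at the start; "wrist_torque": the same for the moment, N m; "opening": finger opening in m; "grip_force": force on a finger pad.
Only numpy, scipy, OpenCV 4.12 (cv2) and the standard library are available. Lean on these libraries where they do the work, as an engineer would, in place of code of your own. Each camera call takes 0.05 s, during which the arm holds its last target. There are 200 camera calls.

### The job

Check the longest of the three glass cells in the light gauge: slide the gauge's dust hood fully back over the receiver, then take the longest cell out of the rack by its two wide frosted faces only, so that nothing ever touches its clear end windows, and leave the other two cells standing in the rack. Lower it upright onto the sprung saddle between lamp and receiver, with its clear ends facing them, and without forcing it press the saddle down until its pointer reads 10 mm (the long line), which opens the shutter in front of the lamp. The saddle would push the cell out again, so finish while holding the cell there, saddle pressed and cell steady in the light path.

Things in the scene. Friction and masses are not known exactly. Their poses are not given: they have to be found in the camera images.
- light_gauge: fixed light gauge, base 92 x 212 x 30 mm; origin on the desk below the saddle's centre. Its y is the light axis, beam at z 62 mm over x 0: finned lamp and lamp block at -y (inner face y -28 mm), receiver block at +y (y 26 to 98 mm), both 50 mm wide in x, top at z 80 mm. With the hood back the gap between them is open at +x and -x, where fingers reach in
- hood (a joint): travel of the black dust hood (m): a sleeve, roof and two side skirts 60 mm long, over the gap; 0 closed, 0.060 fully back over the receiver (it slides along the gauge's +y); friction about 1.5 N, stays where it is left
- hood_grip (a point): middle of the upright grip bar on the hood's roof, 94.5 mm above the desk, straight over the saddle's centre when the hood is closed; bar 10 mm thick along the gauge's y, 32 mm long along x, 18 mm high, of which its top is 7 mm above this point and the hood's roof 11 mm below it
- saddle (a joint): reading of the sprung saddle (m): 0 up, grows as it is pressed straight down, stop at 0.016; spring about 1 N at the start, 3.5 N at 0.010. The shutter blade and the brass pointer at the front of the lamp block go with it; at 0.010 (long line) the blade's hole stands before the lamp
- saddle_seat (a point): the sprung saddle, an aluminium pad; this point is the centre of its upper face, where the cell's underside rests, 46 mm above the desk when up; axes as the gauge. Two black lips at +x and -x, 6.5 mm high, flared, 38 mm long in y, guide the frosted faces with about 1.5 mm play a side. Shutter blade at y -27 mm: some 6 mm are free beyond each end of the centred cell
- rack: black plastic bar rack, 44 x 200 x 22 mm, fixed; origin under its middle; three equal pockets 19.5 x 44 mm in line along its y axis at y -62, 0 and +62 mm, pocket floor 6 mm and rack top 22 mm above the desk; each holds one cell, in any order
- cell_long: the longest glass cell: 16 mm wide (x) x 40 mm long (y) x 56 mm high, about 80 g; origin at the centre of its underside. The two wide faces (16 mm apart, across its x) are frosted; the narrow ends (40 mm apart, across its y) are the clear windows. In the rack 40 mm of it stand out of the pocket. It may be used either way round
- cell_long_window_a: clear window at the long cell's -y end, origin at the middle of that end's lower edge; never to be touched
- cell_long_window_b: clear window at the long cell's +y end, origin at the middle of that end's lower edge; never to be touched
- cell_mid: glass cell of the same kind, only 25 mm long (y), 16 mm wide, 56 mm high; origin at the centre of its underside; stays in the rack
- cell_short: glass cell of the same kind, only 13 mm long (y), 16 mm wide, 56 mm high; origin at the centre of its underside; stays in the rack
Mind the look-alikes: they are no part of the job. What is shaped like the cell_long but purple or red is not meant.

How it is judged:
On the way, in this order (a step that is already met when the one before it is completed fails the run):
1. the dust hood is slid fully back (value of joint hood above 0.053 m), for 0.2 s.
2. the long cell is lifted out of the rack by the fingers (height (world z) of cell_long above 0.05 m and contact force between the fingers and cell_long above 2 N), for 0.2 s.
3. the cell stands on the saddle and presses it to the 10 mm line (value of joint saddle between 0.0072 and 0.0128 m and contact force between cell_long and light_gauge above 0.5 N), for 0.4 s.
At the end, for the whole second after the job is handed in: Hood over 53 of 60 mm back; long cell gripped, still, upright (0.08 rad), on the saddle within 3 mm across and 5 mm along the light axis, ends to lamp and receiver (0.12 rad); the cell, not the fingers, holds the saddle at 7.2-12.8 mm; the other two cells stand in the rack (all of step 3 and value of joint hood above 0.053 m and contact force between the fingers and light_gauge below 0.5 N and contact force between the fingers and cell_long above 2 N and z of cell_long in the frame of saddle_seat between -0.002 and 0.003 m and x of cell_long in the frame of saddle_seat between -0.003 and 0.003 m and y of cell_long in the frame of saddle_seat between -0.005 and 0.005 m and angle between cell_long's own z axis and vertical below 0.08 rad and angle between the y axis of cell_long and the y axis of light_gauge, either way round below 0.12 rad and linear speed of cell_long below 0.01 m/s and horizontal distance between each of cell_mid, cell_short and rack below 0.085 m and angle between each of cell_mid, cell_short's own z axis and vertical below 0.3 rad and height (world z) of each of cell_mid, cell_short below 0.012 m); the arm keeps its last pose, push and grip.
It fails at once if a clear window of the long cell is touched by anything (contact force between any of cell_long_window_a, cell_long_window_b and anything else above 0.5 N).
It fails at once if the gauge is forced (over 20 N from the cell) (contact force between cell_long and light_gauge above 20 N).
It fails at once if another cell is taken out or tipped over (height (world z) of any of cell_mid, cell_short above 0.022 m or angle between any of cell_mid, cell_short's own z axis and vertical above 0.6 rad).
It also fails if it takes over 58 s, if anything falls off the work surface, if the arm or the gripper's body presses on something with over 40 N, if the wrist force passes 120 N, or if a joint passes its speed limit or range.

## Working session

There is one attempt and no reset: what is moved stays moved. The work goes in short steps, Python scripts to look and compute and a tool call to move; the robot and the scene stay as the last step left them, time stands still between calls to the robot, and variables do not carry over. Pictures are saved under pics/ and viewed, at most 10 in all, crops included, and the job is handed in when it is done.

Besides the shell and the picture viewer there is one more tool, called as name(argument=value, ...) on one line, values as JSON. send_rows: Moves the arm, as the interface text tells. Its arguments: {"type":"object","properties":{"rows":{"type":"array","items":{"type":"array"}},"newtons":{"type":"number"}},"required":["rows"]}

```bash
mkdir -p pics; ls; python3 - <<'E'
from station import ctrl
import cv2,numpy as np
for n in("top","scene"):
    d=ctrl.get_image(n);cv2.imwrite(f"pics/{n}0.png",d["frame"][:,:,::-1]);np.savez(f"pics/{n}0.npz",**d)
    print(n,d["fx"],d["cx"],d["cy"],np.round(d["cam_to_world"],4).tolist())
o=ctrl.get_obs();print(o)
E
```

```text
pics
top 424.72498460387374 274.61569385872514 201.783629394672 [[-0.0322, -0.969, 0.2449, 0.3234], [-0.9995, 0.0304, -0.0112, -0.072], [0.0034, -0.2451, -0.9695, 0.9326], [0.0, 0.0, 0.0, 1.0]]
scene 485.6720529407244 280.8402538442875 207.12423422819393 [[-0.8982, -0.2643, 0.3512, 0.1939], [-0.4395, 0.5497, -0.7104, 0.596], [-0.0053, -0.7925, -0.6099, 0.6716], [0.0, 0.0, 0.0, 1.0]]
{'t': 0.1, 'q': array([ 1.20300486e+00,  5.32959814e-02,  1.61417483e+00, -9.22085037e-06,
        1.47598117e+00, -1.19002222e-01]), 'dq': array([-0.00191906, -0.00030747, -0.00326453,  0.00098026, -0.0016488 ,
       -0.0015294 ]), 'effort': array([ 4.57820875e-06, -3.94902313e+01, -3.71362531e+01, -5.86515898e-05,
        3.86820422e-03, -3.45547335e-05]), 'tool_pos': array([0.15369253, 0.60522393, 0.23017193]), 'tool_rot': array([-3.89734116e-01, -3.11688055e+00,  2.83762032e-03]), 'contact_force': array([-0.62079644, -0.86641657, -0.54865871]), 'wrist_torque': array([-0.04819857,  0.0048553 ,  0.05917388]), 'grip_force': 0.0, 'opening': 0.08551266036016958}
```

View pics/top0.png

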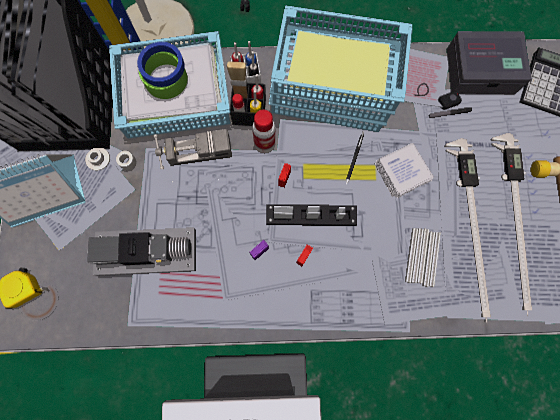

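View pics/scene0.png

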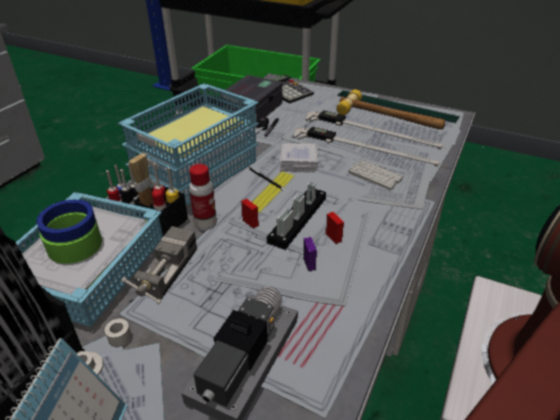

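The top view shows the gauge around (143,248), with its finned lamp to the right (-y). The rack is around (311,214) and its cells are near x=284, 313 and 341. The red and purple lookalikes lie loose nearby. Next I'll zoom in and measure.

```bash
python3 - <<'E'
import cv2,numpy as np
t=np.load("pics/top0.npz");s=np.load("pics/scene0.npz")
a=cv2.resize(t["frame"][195:235,255:365],None,fx=7,fy=7,interpolation=cv2.INTER_CUBIC)
b=cv2.resize(t["frame"][222:282,80:205],None,fx=5,fy=5,interpolation=cv2.INTER_CUBIC)
c=np.zeros((600,800,3),np.uint8);c[:a.shape[0],:a.shape[1]]=a;c[285:285+b.shape[0],:b.shape[1]]=b
cv2.imwrite("pics/crop1.png",c[:,:,::-1])
for n,d in(("t",t),):
    T=d["cam_to_world"];f=d["fx"];v,u=np.mgrid[:420,:560];z=d["range_z"]
    P=np.stack([(u-d["cx"])/f*z,(v-d["cy"])/f*z,z],-1)@T[:3,:3].T+T[:3,3]
    np.save("pics/P.npy",P)
    print("heights rack region row 206..218 x100 cols 264..360 step2");
    for r in(207,210,213,216,220,224):print(r,(P[r,264:360:3,2]*1000).astype(int))
    print("gauge");
    for r in(232,240,248,256,264,272):print(r,(P[r,84:200:4,2]*1000).astype(int))
    # rack dark rect
    m=((d["frame"].max(-1)<70)).astype(np.uint8)
    m2=np.zeros_like(m);m2[200:232,260:365]=m[200:232,260:365]
    c=max(cv2.findContours(m2,0,1)[0],key=cv2.contourArea);print("rack rect",cv2.minAreaRect(c))
E
```

```text
heights rack region row 206..218 x100 cols 264..360 step2
207 [ 1 21 25 22 63 63 64 61 63 65 24 21 23 24 24 61 65 62 63 24 25 25 24 22
 23 61 64 23 25 24 24  4]
210 [ 0 21 24  9 63 61 64 60 65 61 24 24 23 15 24 63 63 62 63 20 23 21 15 17
 18 61 63 18 21 22 23  3]
213 [ 0 20 25  6 59 63 60 59 62 65 21 21 21  3 24 60 61 63 60 18 22 23  8  5
 26 63 62  7  8 22 21  2]
216 [ 0 25 26  8 34 33 32 34 37 37 21 25 21  3 18 32 33 31  7 23 24 23  7  8
 25 39 40 10  6 21 21  1]
220 [ 3 23 22 25 22 24 23 23 25 22 22 21 21 23 23 23 19 21 22 25 23 25 22 24
 24 23 22 22 24 26 22  2]
224 [ 2 10 10 12 11 11 10 12 12 15 12 15 18 13 14 18 18 14 14 14 18 18 17 17
 20 18 17 19 25 21 23  2]
gauge
232 [ 2 -1  4 31 32 29 28 28 31 30 31 27 30 84 83 84 86 31 28 30 33 29 31 29
 32 30 31 31  3]
240 [  0   0  80  82  81  79  81  80  81  83 932 101 102  86  81  83  85  80
  82  78  80  64  74  74  66  74  66  31   4]
248 [  0  78  82  80  81  81  81  84  80  83  85 100 102  85  84  84  47  81
  82  79  82  72  74  73  74  76  67  30   2]
256 [  0  80  80  80  81  79  80  81 932  87  84  85  82  83  83  84   7  83
  79  81  79  63  56  64  59  49  29  29   2]
264 [ 1 -1  1 33 31 31 29 32 27 30 55 51 46 44 36 30 30 31 32 31 31 31 31 29
 32 32 32 29  1]
272 [ 0  1  3 31 30 29 31 30 30 32 29 29 30 32 32 29 26 20 21 16 10  4  0  2
  3  2  0  2  2]
rack rect ((311.0, 215.0), (20.0, 90.0), 90.0)
```

View pics/crop1.png

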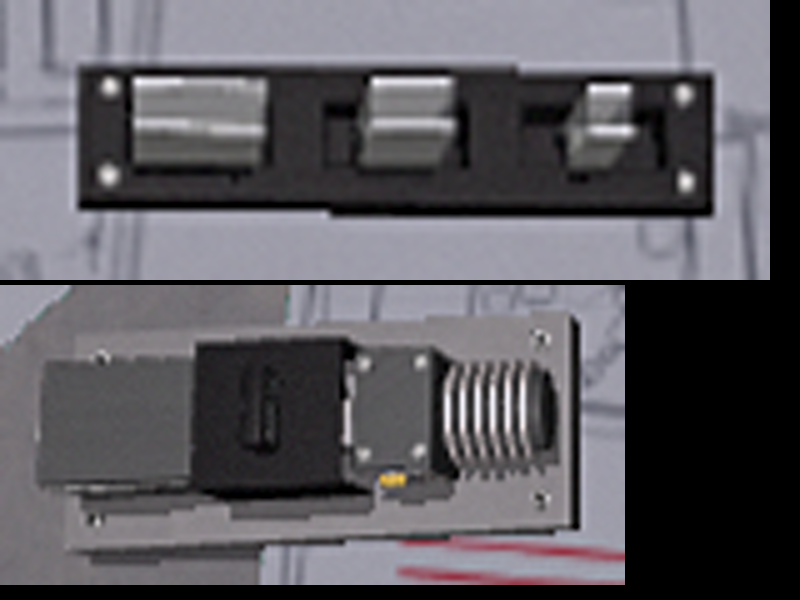

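The crop shows the long cell as the leftmost one (+y end), with its top at about crop (200,103), which is full-image (283.5,210). The hood grip is at about (132,245) and the lamp fins point right.

```bash
cat > h.py <<'E'
import numpy as np,cv2
def ray(d,uv,h):
    T=d["cam_to_world"];uv=np.atleast_2d(uv).astype(float)
    r=np.c_[(uv[:,0]-d["cx"])/d["fx"],(uv[:,1]-d["cy"])/d["fy"],np.ones(len(uv))]@T[:3,:3].T
    return T[:3,3]+r*((h-T[2,3])/r[:,2:])
def cloud(d):
    T=d["cam_to_world"];v,u=np.mgrid[:420,:560];z=d["range_z"]
    return np.stack([(u-d["cx"])/d["fx"]*z,(v-d["cy"])/d["fy"]*z,z],-1)@T[:3,:3].T+T[:3,3]
def rect(d,P,lo,hi,h,box,ex=None):
    m=(P[...,2]>lo)&(P[...,2]<hi)
    b=np.zeros_like(m);b[box[1]:box[3],box[0]:box[2]]=1
    v,u=np.nonzero(m&b); n,l,st,c=cv2.connectedComponentsWithStats((m&b).astype(np.uint8))
    k=1+st[1:,4].argmax(); v,u=np.nonzero(l==k)
    W=ray(d,np.c_[u,v],h)[:,:2]*1000
    r=cv2.minAreaRect(W.astype(np.float32)); return r,W.mean(0),len(W)
E
python3 - <<'E'
from h import *
d=dict(np.load("pics/top0.npz"));P=cloud(d)
for nm,a in dict(long=(.056,.07,.062,(268,200,300,225)),mid=(.056,.07,.062,(300,200,328,225)),short=(.056,.07,.062,(330,200,360,225)),
 rack=(.014,.08,.022,(260,198,365,235)),base=(.022,.2,.03,(80,222,205,282)),
 recv=(.074,.095,.08,(80,225,119,275)),lamp=(.0745,.086,.08,(150,225,168,275)),hood=(.076,.093,.0835,(118,225,153,275)),bar=(.096,.11,.1015,(110,225,153,275)),
 fins=(.045,.09,.065,(166,230,195,270))).items():
    r,m,n=rect(d,P,*a);print(nm,np.round(r[0],1),np.round(r[1],1),round(r[2],1),"mean",np.round(m,1),n)
print(ray(d,[[270.5,207],[270.5,220],[352.5,208],[353,221]],.022)*1000)
print(ray(d,[[100.3,236.2],[99,269.8],[188,232],[188,265]],.03)*1000)
E
```

```text
long [525.  -99.1] [38.  17.3] 88.2 mean [526.  -99.2] 153
mid [ 524.  -163.3] [23.5 15.1] 88.2 mean [ 524.  -163.3] 96
short [ 520.  -222.1] [10.5 15.5] 86.0 mean [ 520.  -222.1] 48
rack [ 523.3 -161.6] [198.8  46.3] 87.4 mean [ 523.5 -159.1] 1698
base [453.2 206.2] [ 93.2 227.2] 0.9 mean [453.  202.9] 4523
recv [450.9 266.1] [53.4 62.1] 0.8 mean [451.9 266.2] 775
lamp [453.8 156.1] [51.2 32.3] 1.7 mean [454.  155.7] 414
hood [453.4 205.3] [60.5 62.3] 0.3 mean [453.1 204.9] 804
bar [453.  203.3] [31.9 11.8] 3.0 mean [453.5 204.3] 95
fins [454.8 119.1] [53.9 49.2] 1.7 mean [453.5 120.9] 512
[[ 541.8475812   -73.01513663   22.        ]
 [ 512.61664141  -72.1425729    22.        ]
 [ 533.90394427 -253.64122779   22.        ]
 [ 504.69716372 -252.47995265   22.        ]]
[[487.01643371 293.81511875  30.        ]
 [415.46263366 291.67273231  30.        ]
 [490.21187935 106.07825252  30.        ]
 [419.54764822 104.82793627  30.        ]]
```

```bash
cat > go.py <<'E'
import numpy as np
from scipy.spatial.transform import Rotation as Ro
from station import ctrl
def delta(xyz,ang):
    o=ctrl.get_obs();R=Ro.from_rotvec(o["tool_rot"]).as_matrix()
    a=np.degrees(np.arctan2(R[1,1],R[0,1]))
    t=-((ang-a+90)%180-90)   # about tool z (down)
    print("t",round(o["t"],2),"tcp",np.round(o["tool_pos"]*1000,1),"y-ang",round(a,2),"zaxis",np.round(R[:,2],4),"F",np.round(o["contact_force"],1),"open",round(o["opening"]*1000,1),"grip",round(o["grip_force"],1))
    print("turn",round(t,2),"shift cm before turn",np.round(R.T@(np.array(xyz)-o["tool_pos"])*100,2),
      "after turn",np.round((R@Ro.from_euler('z',t,degrees=True).as_matrix()).T@(np.array(xyz)-o["tool_pos"])*100,2))
E
python3 -c "
from go import *
delta((.453,.204,.23),91.1)"
```

```text
t 0.1 tcp [153.7 605.2 230.2] y-ang 75.75 zaxis [-7.0e-04 -1.7e-03 -1.0e+00] F [-0.6 -0.9 -0.5] open 85.5 grip 0.0
turn -15.35 shift cm before turn [-38.89 -31.52   0.07] after turn [-29.16 -40.69   0.07]
```

send_rows(rows=[[8.5,[-3.9,-3.15,0],0],[8.5,[-3.9,-3.15,0],0],[8.5,[-3.9,-3.15,0],0],[8.5,[-3.9,-3.15,0],0],[8.5,[-3.9,-3.15,0],0],[8.5,[-3.9,-3.15,0],0],[8.5,[-3.9,-3.15,0],0],[8.5,[-3.9,-3.15,0],0],[8.5,[-3.9,-3.15,0],0],[8.5,[-3.8,-3.15,0],0]])

```text
t: 1.35
tool_pos: [0.4539, 0.2031, 0.2309]
tool_rot: [-0.39, -3.117, 0.0]
contact_force: [0.5, 0.3, -1.4]
opening: 0.0852
grip_force: 0.0
```

send_rows(rows=[[8.5,[0,0,0],-7.7],[8.5,[0,0,0],-7.65],[4,[0,0,0],0],[4,[0,0,0],0]])

```text
t: 1.85
tool_pos: [0.4531, 0.2047, 0.231]
tool_rot: [0.027, -3.141, 0.0]
contact_force: [0.7, 0.1, -0.8]
opening: 0.0514
grip_force: 0.0
```

```bash
python3 - <<'E'
from go import *
from h import *
delta((.453,.204,.09),91.1)
d=ctrl.get_image("wrist");np.savez("pics/w1.npz",**d);cv2.imwrite("pics/w1.png",d["frame"][:,:,::-1])
P=cloud(d);T=d["cam_to_world"];print(np.round(T,3).tolist())
Z=P[...,2]
for lo,hi,h in((.096,.108,.1015),(.08,.09,.0835),(.025,.036,.03),(.076,.082,.08)):
    try:print(h,rect(d,P,lo,hi,h,(0,0,560,420)))
    except Exception as e:print(e)
E
```

```text
t 1.85 tcp [453.1 204.7 231. ] y-ang 91.0 zaxis [-4.e-04 -1.e-04 -1.e+00] F [ 0.7  0.1 -0.8] open 51.4 grip 0.0
turn -0.1 shift cm before turn [ 1.00e-02 -7.00e-02  1.41e+01] after turn [ 1.00e-02 -7.00e-02  1.41e+01]
[[-0.016, 0.964, 0.264, 0.387], [1.0, 0.016, 0.005, 0.204], [0.001, 0.264, -0.964, 0.373], [0.0, 0.0, 0.0, 1.0]]
0.1015 (((454.483154296875, 207.0885009765625), (31.80147361755371, 10.163095474243164), 0.9314053654670715), array([454.30886955, 206.97932576]), 553)
0.0835 (((454.60589599609375, 220.71759033203125), (59.72256851196289, 87.27650451660156), 0.9376740455627441), array([454.03307093, 210.47230844]), 5085)
0.03 (((424.1951904296875, 201.0447998046875), (28.931364059448242, 211.84051513671875), 0.9399480819702148), array([420.46174671, 196.46710642]), 5253)
0.08 (((453.97247314453125, 267.1397399902344), (49.33416748046875, 63.0660514831543), 0.9370969533920288), array([453.4617965 , 267.87447198]), 4349)
```

View pics/w1.png

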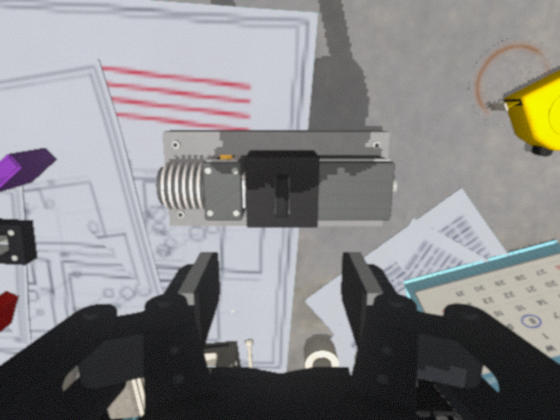

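The wrist view shows the gauge with the hood closed. The grip bar is at (282,195), which works out to about (454.5,207) mm with a yaw of 0.94°.

send_rows(rows=[[4,[-0.1,0.2,3.5],0],[4,[0,0,3.5],0],[4,[0,0,3.5],0],[4,[0,0,2.0],0],[4,[0,0,1.6],0],[0.5,[0,0,0],0],[0.5,[0,0,0],0],[0.5,[0,0,0],0],[0.5,[0,0,0],0]], newtons=20)

```text
t: 3.02
tool_pos: [0.4547, 0.2069, 0.091]
tool_rot: [-0.03, 3.14, 0.001]
contact_force: [0.3, 0.4, -0.9]
opening: 0.0092
grip_force: 23.7
```

send_rows(rows=[[0.5,[0,0.7,0],0],[0.5,[0,0.9,0],0],[0.5,[0,1.0,0],0],[0.5,[0,1.0,0],0],[0.5,[0,1.0,0],0],[0.5,[0,0.8,0],0],[0.5,[0,0.5,0],0],[0.5,[0,0,0],0]])

```text
t: 4.03
tool_pos: [0.4538, 0.2609, 0.0909]
tool_rot: [0.032, -3.141, 0.021]
contact_force: [-2.2, -22.8, 12.7]
opening: 0.009
grip_force: 25.2
```

send_rows(rows=[[3,[0,-0.3,0],0],[3,[0,0,0],0],[3,[0,0,0],0],[3,[0,0,0],0],[3,[0,0,-2],0],[3,[0,0,-4],0],[3,[0,-1.5,-4],0],[3,[0,-1.5,-3],0],[3,[0,-2,-1],0],[3,[0,0,0],0]])

```text
t: 5.28
tool_pos: [0.4548, 0.2124, 0.2316]
tool_rot: [-0.028, 3.139, 0.002]
contact_force: [-0.1, 0.3, -0.8]
opening: 0.03
grip_force: 0.0
```

```bash
python3 - <<'E'
from go import *
from h import *
delta((.453,.201,.09),91)
d=ctrl.get_image("wrist");np.savez("pics/w2.npz",**d)
P=cloud(d);f=d["frame"]
for n,a in dict(bar=(.094,.108,.1015),hoodrecv=(.076,.09,.0835),base=(.02,.036,.03),anything=(.022,.2,.03)).items():
    print(n,*[np.round(x,1) for x in (lambda r:(r[0][0],r[0][1],r[0][2],r[1]))(rect(d,P,*a,(100,100,420,245)))])
c=f[110:245,150:410];cv2.imwrite("pics/w2.png",cv2.resize(c,None,fx=3,fy=3,interpolation=cv2.INTER_CUBIC)[:,:,::-1])
i=lambda y,x: 0
for r in range(140,232,6):print(r,(P[r,210:300:3,2]*1000).astype(int))
E
```

```text
t 5.28 tcp [454.8 212.4 231.6] y-ang 91.02 zaxis [ 0.0026  0.001  -1.    ] F [-0.1  0.3 -0.8] open 30.0 grip 0.0
turn 0.02 shift cm before turn [ 0.24 -1.15 14.16] after turn [ 0.24 -1.15 14.16]
bar [453.2 260.1] [32.5 11.5] 0.9 [453.2 260.4]
hoodrecv [453.8 262.3] [59.6 70.7] 0.9 [452.6 262. ]
base [430.  201.1] [ 41.9 211.9] 0.7 [421.8 193.3]
anything [455.9 201. ] [ 92.9 233.3] 0.9 [454.3 201.8]
140 [29 30 30 29 29 31 29 28 30 29 30 29 30 29 30 29 31 28 30 30 30 29 30 29
 29 30 29 29 29 29]
146 [29 30 29 30 29 30 30 29 29 30 29 30 28 30 29 29 29 29 30 31 29 29 30 30
 29 29 30 29 28 29]
152 [40 69 68 67 68 39 40 40 33 29 28 29 30 30 31 29 29 30 29 30 29 29 29 29
 30 28 29 29 30 28]
158 [75 75 73 75 76 75 74 71 62 38 29 30 29 30 29 31 29 30 29 29 29 29 30 29
 29 29 29 30 30 63]
164 [80 81 79 80 79 80 79 77 62 42 27  4  6  5  5  5  5  7  5  5  4  6  5  5
  5  5  5  4  6 69]
170 [ 80  80  79  80  79  79  79  78  64  59  27   5  44  50  51  50  50  51
  50  51  51  52  50  51  51  50  51  45 373  69]
176 [80 79 78 80 79 80 79 79 78 63 45 43 45 45 46 46 46 45 46 45 47 45 45 45
 45 45 44
[... 242 characters left out ...]
8  79  79 373  79  80  80  81  78  67  44  30  44  51  51  50  49  51
  51  51  51  50  51  50  50  51  50  29  30  76]
200 [78 80 80 79 80 79 79 78 80 69 31 30 30 29 30 29 29 29 29 29 29 29 28 29
 31 29 31 30 29 77]
206 [80 80 79 80 79 79 80 79 73 52 29 29 30 30 30 29 30 30 29 29 31 29 28 29
 29 31 30 30 30 78]
212 [ 79  80  79  78  80  79  80  80  73  30  29  30  31  29  30  29  29  28
  29  29  28  30 373  29  30  29  29  30  30  76]
218 [29 30 29 29 31 29 30 29 30 29 29 30 29 29 30 31 29 30 29 31 30 28 29 28
 30 29 30 30 29 30]
224 [1 1 0 1 0 1 1 1 0 1 0 1 1 1 0 1 0 0 0 1 2 1 1 2 1 1 2 2 0 0]
230 [ 1  1  0  0  1  0  0  0  0  0  1  0  0 -1  1  1  0  0  0  1  1  2  0  1
  3  2  0  1  0  2]
```

View pics/w2.png

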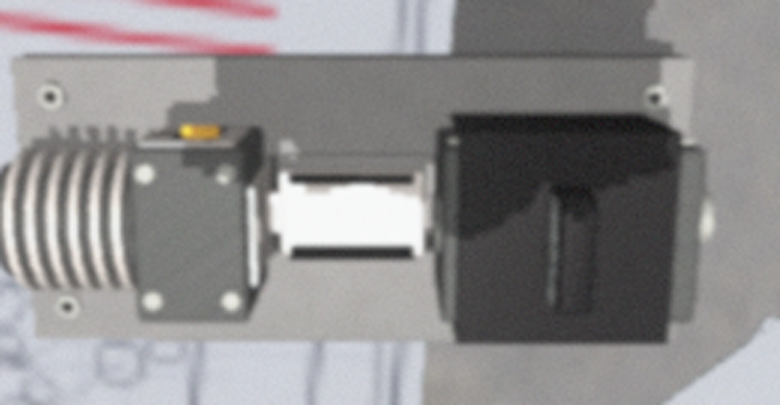

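The hood is fully back, with its bar at crop (572,245), y≈260 mm. The white saddle is exposed at crop (353,215), between black lips at crop rows 178 and 252.

```bash
python3 - <<'E'
from go import *
from h import *
d=dict(np.load("pics/w2.npz"));P=cloud(d);Z=P[...,2]
R=lambda lo,hi,h,b:(lambda r:print(b,*[np.round(x,2) for x in(r[0][0],r[0][1],r[0][2],r[1],r[2])]))(rect(d,P,lo,hi,h,b))
R(.0485,.0545,.0518,(240,163,296,176))
R(.0485,.0545,.0518,(240,188,296,202))
R(.041,.0485,.046,(244,173,290,192))
print(ray(d,[[246.7,169.3],[288.3,169.3],[246.7,194],[288.3,194]],.0525)*1000)
R(.074,.086,.08,(190,150,240,222))
delta((.526,-.0985,.231),-2.2)
E
```

```text
(240, 163, 296, 176) [443.72 201.22] [ 2.71 37.63] 0.94 [443.68 201.28] 165
(240, 188, 296, 202) [466.28 201.82] [ 3.75 37.48] 0.93 [466.35 201.75] 202
(244, 173, 290, 192) [456.39 200.58] [16.89 41.72] 0.93 [456.36 200.6 ] 869
[[443.71270543 183.09248086  52.5       ]
 [443.10379596 220.27772804  52.5       ]
 [466.41680216 182.91397004  52.5       ]
 [465.80109922 220.79442597  52.5       ]]
(190, 150, 240, 222) [454.8  159.13] [50.84 34.42] 0.92 [454.52 158.61] 2415
t 5.33 tcp [454.3 212.8 230.4] y-ang 91.05 zaxis [ 6.e-04  7.e-04 -1.e+00] F [-0.8  0.1  0. ] open 29.8 grip 0.0
turn -86.75 shift cm before turn [ -6.6  -31.25  -0.07] after turn [30.83 -8.36 -0.07]
```

send_rows(rows=[[5,[-0.8,-3.9,0],0],[5,[-0.8,-3.9,0],0],[5,[-0.8,-3.9,0],0],[5,[-0.8,-3.9,0],0],[5,[-0.8,-3.9,0],0],[5,[-0.8,-3.9,0],0],[5,[-0.8,-3.9,0],0],[5,[-1.0,-3.9,0],0]])

```text
t: 6.32
tool_pos: [0.5261, -0.0983, 0.2288]
tool_rot: [0.031, -3.14, -0.002]
contact_force: [0.4, 0.3, -0.4]
opening: 0.0501
grip_force: 0.0
```

send_rows(rows=[[5,[0,0,0],-9.6],[5,[0,0,0],-9.6],[5,[0,0,0],-9.6],[5,[0,0,0],-9.6],[5,[0,0,0],-9.6],[5,[0,0,0],-9.6],[5,[0,0,0],-9.6],[5,[0,0,0],-9.6],[5,[0,0,0],-9.6],[5,[0,0,0],-0.4]])

```text
t: 7.58
tool_pos: [0.5407, -0.0216, 0.225]
tool_rot: [2.021, -2.337, 0.061]
contact_force: [0.1, 0.5, 0.2]
opening: 0.0502
grip_force: 0.0
```

```bash
python3 - <<'E'
from go import *
from h import *
delta((.526,-.0985,.231),-2.2)
print(ctrl.get_obs()["q"])
d=ctrl.get_image("wrist");np.savez("pics/w3.npz",**d);cv2.imwrite("pics/w3.png",d["frame"][:,:,::-1])
P=cloud(d);Z=P[...,2]
n,l,st,c=cv2.connectedComponentsWithStats(((Z>.056)&(Z<.068)).astype(np.uint8))
for k in range(1,n):
    if st[k,4]>80:
        v,u=np.nonzero(l==k);r=cv2.minAreaRect((ray(d,np.c_[u,v],.062)[:,:2]*1000).astype(np.float32));print(st[k],np.round(r[0],1),np.round(r[1],1),round(r[2],1))
E
```

```text
t 7.58 tcp [540.7 -21.6 225. ] y-ang 171.7 zaxis [-0.0135 -0.0635 -0.9979] F [0.1 0.5 0.2] open 50.2 grip 0.0
turn -6.1 shift cm before turn [ 7.84  0.35 -0.09] after turn [ 7.76  1.18 -0.09]
[-0.14374536 -0.13579487  1.80739077 -0.06515351  1.4745061  -3.13421876]
[262   6  23  38 706] [ 525.8 -160.4] [26.4 15.8] 87.9
[383  29  27  21 114] [ 430.2 -137.1] [ 9.9 24.9] 47.8
[272  81  23  52 952] [527.5 -97.4] [39.8 15.9] 86.2
[181 111  23  19 132] [602.9 -97.4] [13.  17.3] 44.6
[362 145  25  15 103] [456.5 -49.3] [10.5 21.5] 73.1
[ 86 151  36  55 339] [683.9 -63.1] [21.4 47.8] 5.5
[ 41 220  17  54 454] [750.6  -8.5] [49.1  9.3] 83.2
[  0 225  39  24 334] [774.7 -19.8] [20.9 33.2] 74.1
[ 22 237  22  28 173] [762.2  -8.3] [14.1 24.7] 16.1
[ 21 267  25   7  92] [770.9  10.3] [ 5.  22.1] 84.4
[   0  296   61   70 2424] [801.4  60.1] [83.9 45.6] 26.7
[ 65 366  17  26 197] [764.7 123.2] [31.6  8.8] 36.5
```

View pics/w3.png

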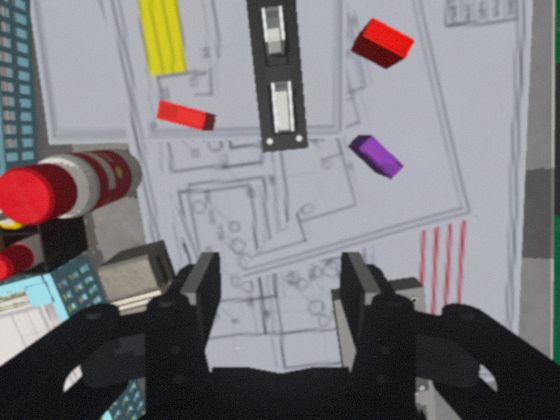

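The q6 joint reached its limit, so I'll turn the other way round. The picture shows the long cell at (284,105) and its neighbour at (273,28).

send_rows(rows=[[5,[0,0,0],10.3],[5,[0,0,0],10.3],[5,[0,0,0],10.3],[5,[0,0,0],10.3],[5,[0,0,0],10.3],[5,[0,0,0],10.3],[5,[0,0,0],10.3],[5,[0,0,0],10.3],[5,[0,0,0],10.3]])

```text
t: 8.75
tool_pos: [0.5407, -0.0257, 0.2261]
tool_rot: [-0.32, -3.118, 0.102]
contact_force: [-1.0, -0.3, 0.2]
opening: 0.0497
grip_force: 0.0
```

send_rows(rows=[[5,[0,0,0],10.3],[5,[0,0,0],10.3],[5,[0,0,0],10.3],[5,[0,0,0],10.3],[5,[0,0,0],10.3],[5,[0,0,0],10.3],[5,[0,0,0],10.3],[5,[0,0,0],10.3],[5,[0,0,0],0]])

```text
t: 9.88
tool_pos: [0.5408, -0.0255, 0.2262]
tool_rot: [2.262, 2.122, -0.082]
contact_force: [-0.1, 1.0, -0.9]
opening: 0.0499
grip_force: 0.0
```

```bash
python3 - <<'E'
from go import *
delta((.527,-.098,.2),-2.8)
print(ctrl.get_obs()["q"])
E
```

```text
t 9.88 tcp [540.8 -25.5 226.2] y-ang -3.66 zaxis [-0.0121 -0.0644 -0.9978] F [-0.1  1.  -0.9] open 49.9 grip 0.0
turn -0.86 shift cm before turn [-7.13 -0.89  3.1 ] after turn [-7.12 -1.    3.1 ]
[-0.15058888 -0.13730221  1.80670034 -0.06586064  1.4746714  -0.08049394]
```

send_rows(rows=[[5,[-2.4,-0.3,1],0.9],[5,[-2.4,-0.3,1],0],[5,[-2.3,-0.4,1],0],[5,[0,0,0],0]])

```text
t: 10.38
tool_pos: [0.5245, -0.0979, 0.2004]
tool_rot: [2.28, 2.104, -0.083]
contact_force: [0.4, -0.1, -0.6]
opening: 0.0498
grip_force: 0.0
```

```bash
python3 - <<'E'
from go import *
from h import *
d=ctrl.get_image("wrist");np.savez("pics/w4.npz",**d)
P=cloud(d);Z=P[...,2]
n,l,st,c=cv2.connectedComponentsWithStats(((Z>.056)&(Z<.068)).astype(np.uint8))
for k in range(1,n):
    if st[k,4]>200:
        v,u=np.nonzero(l==k);r=cv2.minAreaRect((ray(d,np.c_[u,v],.062)[:,:2]*1000).astype(np.float32));print(st[k],np.round(r[0],1),np.round(r[1],1),round(r[2],1))
m=((Z>.014)&(Z<.03)).astype(np.uint8);n,l,st,c=cv2.connectedComponentsWithStats(m);k=1+st[1:,4].argmax()
v,u=np.nonzero(l==k);r=cv2.minAreaRect((ray(d,np.c_[u,v],.022)[:,:2]*1000).astype(np.float32));print("rack",st[k],r)
delta((.5273,-.0986,.027),-2.4)
E
```

```text
[476  84  44  67 548] [685.2 -58.7] [47.9 23.2] 78.4
[ 275  157   21   51 1010] [528.2 -97.1] [40.8 15.8] 86.1
[279 240  20  30 545] [ 526.6 -160.1] [27.4 15.8] 87.9
[ 523  253   37   98 1084] [ 751.3 -226. ] [98.1 22.9] 79.0
[281 305  18  18 272] [ 522.9 -218.6] [17.8 15.3] 86.2
rack [ 259  127   53  198 6089] ((526.2239990234375, -159.76535034179688), (200.72315979003906, 43.95646667480469), 87.42332458496094)
t 10.43 tcp [525.  -97.2 201. ] y-ang -4.6 zaxis [-0.0121 -0.0639 -0.9979] F [1.1 0.6 0.3] open 50.1 grip 0.0
turn -2.2 shift cm before turn [ 1.01  0.36 17.37] after turn [ 0.99  0.4  17.37]
```

send_rows(rows=[[5,[0.3,0.4,3.5],-1.4],[5,[0.2,0.0,4],0],[5,[0.2,0.0,4],0],[5,[0.2,0.05,3],0],[5,[0.1,0,1.5],0],[5,[0,0,0],0]])

```text
t: 11.18
tool_pos: [0.5285, -0.097, 0.0407]
tool_rot: [2.253, 2.133, -0.083]
contact_force: [0.4, -0.2, 0.6]
opening: 0.0501
grip_force: 0.0
```

```bash
python3 -c "
from go import *
delta((.528,-.0985,.027),-3.2)"
```

```text
t 11.18 tcp [528.5 -97.   40.7] y-ang -3.14 zaxis [-0.0125 -0.0641 -0.9979] F [ 0.4 -0.2  0.6] open 50.1 grip 0.0
turn 0.06 shift cm before turn [-0.07 -0.02  1.38] after turn [-0.07 -0.02  1.38]
```

send_rows(rows=[[5,[-0.1,0,0.7],0],[5,[0,0,0.7],0],[4,[0,0,0],0],[2.5,[0,0,0],0],[1.2,[0,0,0],0],[1.2,[0,0,0],0],[1.2,[0,0,0],0],[1.2,[0,0,0],0]], newtons=40)

```text
t: 12.18
tool_pos: [0.529, -0.0995, 0.0278]
tool_rot: [2.252, 2.13, -0.081]
contact_force: [0.1, 1.8, 2.7]
opening: 0.0153
grip_force: 39.3
```

send_rows(rows=[[1.2,[-0.03,0,-0.5],0],[1.2,[-0.06,0,-1],0],[1.2,[-0.1,0,-1.5],0],[1.2,[-0.19,0,-3],0],[1.2,[-0.26,0,-4],0],[1.2,[-0.2,0,-3],0],[1.2,[0,0,0],0],[1.2,[0,0,0],0]])

```text
t: 13.18
tool_pos: [0.5289, -0.0992, 0.1567]
tool_rot: [2.254, 2.132, -0.082]
contact_force: [-1.7, 0.3, -1.9]
opening: 0.0156
grip_force: 39.1
```

```bash
python3 - <<'E'
from go import *
delta((.455,.2015,.157),0.93)
from h import *
d=ctrl.get_image("scene");cv2.imwrite("pics/s2.png",cv2.resize(d["frame"][90:290,200:420],None,fx=3,fy=3)[:,:,::-1])
E
```

```text
t 13.18 tcp [528.9 -99.2 156.7] y-ang -3.21 zaxis [-0.0124 -0.0642 -0.9979] F [-1.7  0.3 -1.9] open 15.6 grip 39.1
turn -4.14 shift cm before turn [29.55 -9.06 -1.87] after turn [30.12 -6.9  -1.87]
```

View pics/s2.png

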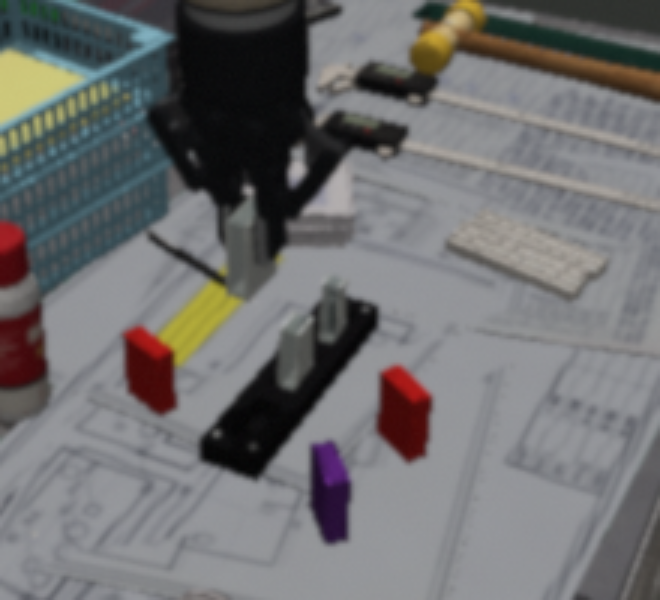

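The cell is gripped upright at crop (245,250), clear of the rack, and the other two cells are still standing.

send_rows(rows=[[1.2,[2,-0.6,-0.1],0],[1.2,[3.6,-1.1,-0.25],0],[1.2,[4,-1.25,-0.25],0],[1.2,[4,-1.25,-0.25],0],[1.2,[4,-1.25,-0.25],0],[1.2,[4,-1.25,-0.25],0],[1.2,[3.6,-1.1,-0.25],0],[1.2,[2.6,-0.8,-0.2],0],[1.2,[1.5,-0.45,-0.07],-4.1],[1.2,[0,0,0],0]])

```text
t: 14.48
tool_pos: [0.454, 0.2, 0.1566]
tool_rot: [2.175, 2.214, -0.087]
contact_force: [-1.1, -0.1, -1.9]
opening: 0.0154
grip_force: 39.1
```

```bash
python3 - <<'E'
from go import *
from h import *
delta((.4548,.1993,.157),0.93)
d=ctrl.get_image("wrist");np.savez("pics/w5.npz",**d);cv2.imwrite("pics/w5.png",d["frame"][:,:,::-1])
P=cloud(d);R=lambda n,lo,hi,h,b=(0,0,560,420):(lambda r:print(n,*[np.round(x,2) for x in(r[0][0],r[0][1],r[0][2],r[1],r[2])]))(rect(d,P,lo,hi,h,b))
R("bar",.096,.105,.1015);R("base",.025,.036,.03)
R("lamp",.076,.082,.08)
E
```

```text
t 14.47 tcp [454.  200.  156.6] y-ang 0.99 zaxis [-0.0133 -0.0653 -0.9978] F [-1.1 -0.1 -1.9] open 15.4 grip 39.1
turn 0.06 shift cm before turn [-0.07  0.08 -0.04] after turn [-0.07  0.08 -0.04]
bar [454.51 261.29] [31.52 10.03] 1.02 [454.64 261.29] 1254
base [482.65 217.01] [ 37.23 179.89] 0.89 [490.31 218.64] 5305
lamp [454.21 294.38] [49.64  7.96] 0.85 [454.06 294.85] 1367
```

View pics/w5.png

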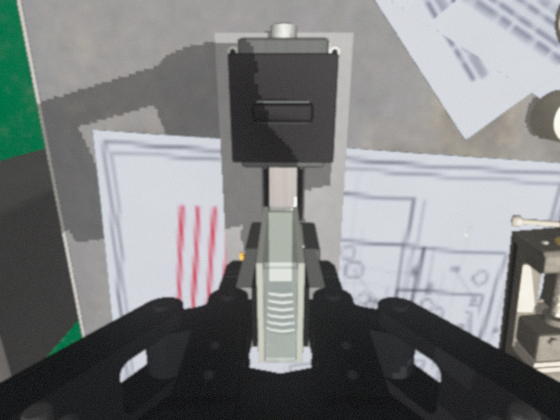

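The cell hangs between the pads, with its top at (281,320) and its lower +y edge at about (282,208). The hood bar is at (284,111) and the saddle gap lies just beyond the cell. I'll measure the cell's offset in the hand.

```bash
python3 - <<'E'
from h import *
d=dict(np.load("pics/w5.npz"));P=cloud(d)
print("col 281 y,z",[(r,*(P[r,281,1:]*1000).round(0).astype(int)) for r in range(186,372,6)])
for r in(225,245,300,340):
    q=P[r,250:315];print(r,[(c+250,int(q[c,0]*1000),int(q[c,2]*1000)) for c in range(0,65,3)])
E
```

```text
col 281 y,z [(186, np.int64(206), np.int64(47)), (192, np.int64(201), np.int64(45)), (198, np.int64(197), np.int64(46)), (204, np.int64(192), np.int64(46)), (210, np.int64(222), np.int64(141)), (216, np.int64(222), np.int64(148)), (222, np.int64(221), np.int64(155)), (228, np.int64(222), np.int64(162)), (234, np.int64(221), np.int64(167)), (240, np.int64(221), np.int64(173)), (246, np.int64(222), np.int64(178)), (252, np.int64(222), np.int64(183)), (258, np.int64(222), np.int64(187)), (264, np.int64(220), np.int64(189)), (270, np.int64(219), np.int64(190)), (276, np.int64(217), np.int64(191)), (282, np.int64(214), np.int64(190)), (288, np.int64(212), np.int64(191)), (294, np.int64(210), np.int64(190)), (300, np.int64(207), np.int64(190)), (306, np.int64(205), np.int64(191)), (312, np.int64(202), np.int64(189)), (318, np.int64(200), np.int64(190)), (324, np.int64(198), np.int64(190)), (330, np.int64(195), np.int64(190)), (336, np.int64(193), np.int64(190)), (342, np.int64(190), np.int64(190)), (348, np.int64(188), np.int64(191)), (354, np.int64(186), np.int64(191)), (360, np.int64(182
[... 851 characters left out ...]
259, 448, 190), (262, 449, 190), (265, 450, 190), (268, 451, 191), (271, 452, 190), (274, 453, 191), (277, 454, 189), (280, 455, 190), (283, 456, 190), (286, 457, 190), (289, 458, 189), (292, 459, 189), (295, 460, 190), (298, 461, 190), (301, 462, 191), (304, 463, 191), (307, 464, 192), (310, 464, 193), (313, 465, 201)]
340 [(250, 446, 201), (253, 446, 194), (256, 447, 194), (259, 448, 190), (262, 449, 190), (265, 450, 190), (268, 451, 191), (271, 452, 190), (274, 453, 189), (277, 454, 190), (280, 455, 190), (283, 456, 189), (286, 457, 190), (289, 458, 190), (292, 459, 190), (295, 460, 189), (298, 461, 190), (301, 462, 190), (304, 463, 193), (307, 464, 195), (310, 465, 199), (313, 465, 203)]
```

send_rows(rows=[[1.2,[0.05,0.07,1.5],0],[1.2,[0.12,0.04,2],0],[1.2,[0.12,0.03,2],0],[1.2,[0.07,0.02,1],0],[1.2,[0,0,0],0],[1.2,[0,0,0],0]])

```text
t: 15.28
tool_pos: [0.457, 0.1982, 0.0934]
tool_rot: [2.177, 2.211, -0.082]
contact_force: [-1.0, 0.1, 0.0]
opening: 0.0155
grip_force: 39.1
```

```bash
python3 - <<'E'
from go import *
from h import *
delta((.4547,.1993,.060),0.93)
d=ctrl.get_image("wrist");np.savez("pics/w6.npz",**d);P=cloud(d)*1000
print("col 281",[(r,*P[r,281,1:].round(0).astype(int).tolist()) for r in list(range(190,270,4))+list(range(340,380,3))])
for r in(235,300,340):print(r,[(c,*P[r,c,[0,2]].round(1).tolist()) for c in (*range(246,266,2),*range(294,316,2))])
t=ctrl.get_image("top");np.savez("pics/t6.npz",**t)
E
```

```text
t 15.28 tcp [457.  198.2  93.4] y-ang 0.86 zaxis [-0.01   -0.0643 -0.9979] F [-1.   0.1  0. ] open 15.5 grip 39.1
turn -0.07 shift cm before turn [ 0.33 -0.19  3.33] after turn [ 0.33 -0.19  3.33]
col 281 [(190, 230, 80), (194, 228, 80), (198, 215, 45), (202, 213, 45), (206, 211, 46), (210, 220, 78), (214, 220, 82), (218, 220, 87), (222, 220, 92), (226, 220, 97), (230, 220, 101), (234, 220, 104), (238, 220, 108), (242, 219, 111), (246, 220, 115), (250, 220, 118), (254, 220, 122), (258, 220, 124), (262, 220, 127), (266, 219, 128), (340, 189, 127), (343, 188, 127), (346, 187, 127), (349, 186, 127), (352, 184, 127), (355, 183, 127), (358, 183, 128), (361, 179, 126), (364, 132, 75), (367, 130, 76), (370, 124, 72), (373, 214, 167), (376, 214, 168), (379, 214, 170)]
235 [(246, 436.7, 28.9), (248, 438.0, 29.1), (250, 439.3, 30.4), (252, 442.3, 50.9), (254, 443.6, 53.0), (256, 444.5, 50.9), (258, 445.5, 49.7), (260, 450.2, 105.7), (262, 450.9, 104.7), (264, 451.7, 106.0), (294, 463.0, 105.3), (296, 463.8, 104.6), (298, 464.5, 105.8), (300, 465.3, 104.8), (302, 471.4, 18.1), (304, 471.9, 29.1
[... 294 characters left out ...]
), (264, 452.9, 127.8), (294, 462.8, 127.0), (296, 463.5, 126.7), (298, 464.1, 127.9), (300, 464.9, 126.4), (302, 465.5, 127.4), (304, 466.1, 128.2), (306, 466.6, 130.3), (308, 467.1, 131.0), (310, 467.8, 130.5), (312, 468.5, 130.1), (314, 468.2, 139.6)]
340 [(246, 449.4, 152.4), (248, 448.6, 139.6), (250, 449.0, 137.6), (252, 449.2, 133.0), (254, 449.7, 131.0), (256, 450.4, 131.1), (258, 450.9, 128.5), (260, 451.5, 127.5), (262, 452.2, 127.9), (264, 452.8, 127.2), (294, 463.2, 127.9), (296, 463.9, 127.7), (298, 464.6, 127.4), (300, 465.3, 127.1), (302, 466.0, 127.2), (304, 466.5, 130.2), (306, 467.2, 129.3), (308, 467.8, 130.6), (310, 467.9, 136.3), (312, 468.3, 138.6), (314, 468.7, 140.4)]
```

send_rows(rows=[[1.2,[0.12,-0.25,0],0],[1.2,[0.1,0,1.5],0],[1.2,[0,0,0],0],[1.2,[0,0,0],0]])

```text
t: 15.88
tool_pos: [0.4534, 0.1994, 0.0772]
tool_rot: [2.177, 2.212, -0.085]
contact_force: [-0.1, 0.2, -1.3]
opening: 0.015
grip_force: 39.1
```

```bash
python3 - <<'E'
from go import *
from h import *
delta((.4547,.1993,.060),0.93)
d=ctrl.get_image("wrist");np.savez("pics/w7.npz",**d);P=cloud(d)*1000
print("col 281",[(r,*P[r,281,1:].round(0).astype(int).tolist()) for r in list(range(196,270,6))+list(range(346,376,3))])
for r in(222,235,340):print(r,[(c,*P[r,c,[0,2]].round(1).tolist()) for c in (*range(244,266,2),*range(292,318,2))])
c=d["frame"][180:330,205:355];cv2.imwrite("pics/w7.png",cv2.resize(c,None,fx=4,fy=4,interpolation=cv2.INTER_CUBIC)[:,:,::-1])
E
```

```text
t 15.88 tcp [453.4 199.4  77.2] y-ang 0.89 zaxis [-0.012  -0.0649 -0.9978] F [-0.1  0.2 -1.3] open 15.0 grip 39.1
turn -0.04 shift cm before turn [0.1  0.16 1.71] after turn [0.1  0.16 1.71]
col 281 [(196, 234, 83), (202, 232, 83), (208, 228, 80), (214, 221, 66), (220, 221, 73), (226, 221, 81), (232, 221, 86), (238, 221, 91), (244, 221, 97), (250, 220, 101), (256, 221, 107), (262, 221, 110), (268, 219, 111), (346, 188, 111), (349, 187, 111), (352, 186, 111), (355, 185, 111), (358, 183, 111), (361, 182, 111), (364, 152, 79), (367, 150, 79), (370, 149, 80), (373, 214, 151)]
222 [(244, 433.9, 30.2), (246, 435.0, 29.5), (248, 436.1, 30.0), (250, 437.2, 29.7), (252, 438.3, 29.5), (254, 439.3, 29.1), (256, 442.3, 52.3), (258, 443.2, 52.1), (260, 444.1, 50.8), (262, 446.6, 75.9), (264, 447.4, 75.4), (292, 458.9, 75.4), (294, 459.8, 75.1), (296, 460.6, 75.9), (298, 461.4, 75.4), (300, 463.8, 44.8), (302, 464.8, 45.8), (304, 465.5, 50.5), (306, 466.4, 52.0), (308, 467.3, 51.8), (310, 468.2, 52.6), (312, 471.2, 29.5), (314, 472.3, 29.4), (316, 473.4, 29.4)]
235 [(244, 433.8, 29.8), (246, 434.8
[... 257 characters left out ...]
1.0, 89.1), (300, 461.7, 89.3), (302, 465.0, 45.9), (304, 465.7, 50.3), (306, 466.6, 51.8), (308, 467.6, 52.2), (310, 468.5, 53.1), (312, 471.6, 29.3), (314, 472.5, 30.8), (316, 473.8, 28.8)]
340 [(244, 446.3, 143.5), (246, 446.0, 136.2), (248, 445.2, 123.9), (250, 445.6, 122.4), (252, 445.7, 116.8), (254, 446.2, 114.5), (256, 446.9, 114.9), (258, 447.3, 111.4), (260, 448.0, 111.6), (262, 448.6, 111.1), (264, 449.4, 111.5), (292, 459.0, 111.9), (294, 459.7, 111.9), (296, 460.4, 111.6), (298, 461.1, 111.0), (300, 461.9, 110.2), (302, 462.5, 111.3), (304, 462.8, 115.9), (306, 463.7, 113.7), (308, 464.3, 114.5), (310, 464.4, 119.6), (312, 464.8, 122.6), (314, 465.3, 123.5), (316, 463.9, 140.2)]
```

View pics/w7.png

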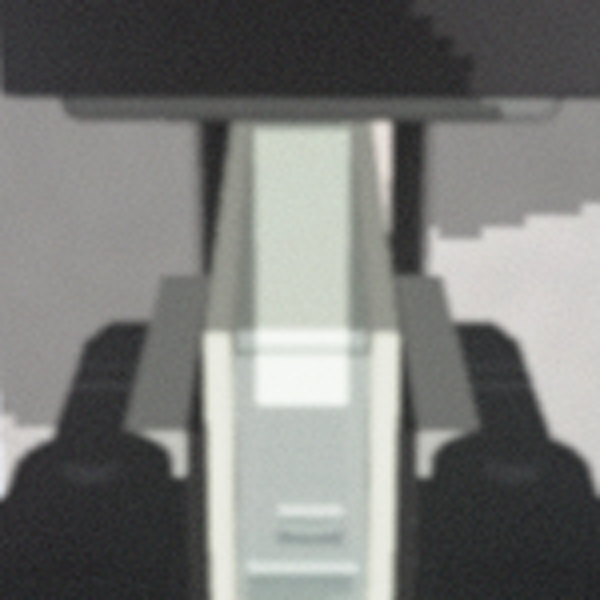

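The cell is centred along the light axis, with its end at y=221 mm. It sits about 1.2 mm toward -x between the lips, seen at crop columns 210 and 410, so I'll correct that and lower it.

send_rows(rows=[[1.2,[0,0.12,0],0],[1.2,[0,0,0],0],[1.2,[0.02,0,0.3],0],[1.2,[0.02,0,0.3],0],[1.2,[0,0,0],0],[1.2,[0,0,0],0]])

```text
t: 16.68
tool_pos: [0.4548, 0.1995, 0.0716]
tool_rot: [2.177, 2.212, -0.084]
contact_force: [0.9, -0.5, -0.5]
opening: 0.0157
grip_force: 39.1
```

```bash
cat > chk.py <<'E'
from go import *
from h import *
delta((.4552,.1997,.060),0.93)
d=ctrl.get_image("wrist");P=cloud(d)*1000
e=P[225:262,276:288].reshape(-1,3);t=P[300:350,270:290].reshape(-1,3)
print("end y",np.median(e[:,1]).round(2),"top z",np.median(t[:,2]).round(2),"far edge",[(r,*P[r,281,1:].round(0).astype(int).tolist()) for r in range(352,372,3)])
e=P[228:260,276:288].reshape(-1,3);print("dy/dz",np.polyfit(e[:,2],e[:,1],1)[0].round(3))
E
python3 - <<'E'
from chk import *
for r in(226,238):print(r,[(c,*P[r,c,[0,2]].round(1).tolist()) for c in (*range(252,266,1),*range(298,316,1))])
E
```

```text
t 16.68 tcp [454.8 199.5  71.6] y-ang 0.89 zaxis [-0.0112 -0.0647 -0.9978] F [ 0.9 -0.5 -0.5] open 15.7 grip 39.1
turn -0.04 shift cm before turn [0.1  0.06 1.16] after turn [0.1  0.06 1.16]
end y 220.91 top z 105.59 far edge [(352, 185, 105), (355, 185, 106), (358, 183, 105), (361, 182, 105), (364, 157, 79), (367, 155, 79), (370, 153, 79)]
dy/dz 0.172
226 [(252, 442.2, 52.4), (253, 442.8, 53.3), (254, 443.2, 52.5), (255, 443.6, 51.9), (256, 444.0, 51.0), (257, 444.5, 51.3), (258, 444.9, 50.7), (259, 445.3, 48.8), (260, 445.6, 46.4), (261, 447.8, 74.2), (262, 448.2, 74.5), (263, 448.6, 74.2), (264, 449.0, 74.6), (265, 449.4, 74.3), (298, 462.6, 74.9), (299, 463.0, 75.1), (300, 463.5, 74.6), (301, 465.3, 49.5), (302, 465.7, 49.9), (303, 466.1, 50.7), (304, 466.6, 51.4), (305, 467.0, 51.3), (306, 467.4, 52.4), (307, 467.9, 51.8), (308, 468.4, 51.4), (309, 470.9, 26.5), (310, 471.2, 28.9), (311, 471.6, 31.2), (312, 472.2, 30.0), (313, 472.7, 30.1), (314, 473.3, 29.5), (315, 473.8, 30.2)]
238 [(252, 442.2, 52.5), (253, 442.6, 52.3), (254, 443.1, 51.7), (255, 443.6, 52.0), (256, 444.0, 52.2), (257, 444.4, 50.2), (258, 444.8, 49.5), (259, 445.3, 49.5), (260, 448.2, 86.6), (261, 448.6, 86.5), (262, 448.9, 86.4), (263, 449.4, 87.2), (264, 449.7, 86.7), (265, 450.0, 85.9), (298, 462.2, 86.5), (299, 462.6, 86.5), (300, 463.0, 86.9), (301, 463.4, 85.6), (302, 465.9, 50.6), (303, 466.3, 51.3), (304, 466.8, 51.3), (305, 467.2, 52.7), (306, 467.7, 52.5), (307, 468.2, 52.1), (308, 468.6, 52.0), (309, 471.1, 27.9), (310, 471.5, 29.1), (311, 472.0, 29.3), (312, 472.6, 29.3), (313, 473.1, 29.3), (314, 473.5, 30.7), (315, 474.1, 30.1)]
```

send_rows(rows=[[1.2,[0.02,0,0.3],0],[1.2,[0.02,0,0.3],0],[1.2,[0.02,0,0.25],0],[1.2,[0.015,0,0.25],0],[1.2,[0.015,0,0.2],0],[1.2,[0,0,0],0],[1.2,[0,0,0],0],[1.2,[0,0,0],0]])

```text
t: 17.73
tool_pos: [0.455, 0.1996, 0.0589]
tool_rot: [2.176, 2.211, -0.083]
contact_force: [0.9, -0.6, 3.1]
opening: 0.0156
grip_force: 39.5
```

```bash
python3 - <<'E'
from chk import *
for r in(238,330):print(r,[(c,*P[r,c,[0,2]].round(1).tolist()) for c in (*range(250,264,2),*range(298,312,2))])
s=ctrl.get_image("top");c=s["frame"][225:275,100:200]
w=d["frame"][200:380,190:380]
a=np.zeros((600,800,3),np.uint8);a[:200,:400]=cv2.resize(c,(400,200),interpolation=2);a[210:570,:380]=cv2.resize(w,(380,360));
q=ctrl.get_image("scene")["frame"][260:420,170:320];a[:427,400:800]=cv2.resize(q,(400,427),interpolation=2);cv2.imwrite("pics/f1.png",a[:,:,::-1])
E
```

```text
t 17.73 tcp [455.  199.6  58.9] y-ang 0.89 zaxis [-0.0104 -0.0645 -0.9979] F [ 0.9 -0.6  3.1] open 15.6 grip 39.5
turn -0.04 shift cm before turn [ 0.    0.02 -0.11] after turn [ 0.    0.02 -0.11]
end y 221.07 top z 92.88 far edge [(352, 186, 93), (355, 185, 93), (358, 184, 93), (361, 181, 92), (364, 169, 80), (367, 168, 80), (370, 165, 79)]
dy/dz 0.172
238 [(250, 440.0, 25.2), (252, 442.7, 43.2), (254, 443.6, 43.3), (256, 444.3, 41.0), (258, 445.2, 39.9), (260, 448.3, 73.1), (262, 449.1, 73.4), (298, 462.4, 73.3), (300, 463.2, 73.3), (302, 465.8, 41.6), (304, 466.7, 42.2), (306, 467.6, 43.2), (308, 468.5, 43.6), (310, 470.9, 25.7)]
330 [(250, 447.2, 104.2), (252, 447.2, 97.6), (254, 447.7, 95.7), (256, 448.4, 97.2), (258, 448.8, 92.6), (260, 449.4, 92.2), (262, 450.1, 92.3), (298, 462.5, 92.5), (300, 463.2, 92.5), (302, 463.9, 92.3), (304, 464.3, 95.6), (306, 465.0, 95.6), (308, 465.7, 95.4), (310, 465.9, 100.1)]
```

View pics/f1.png

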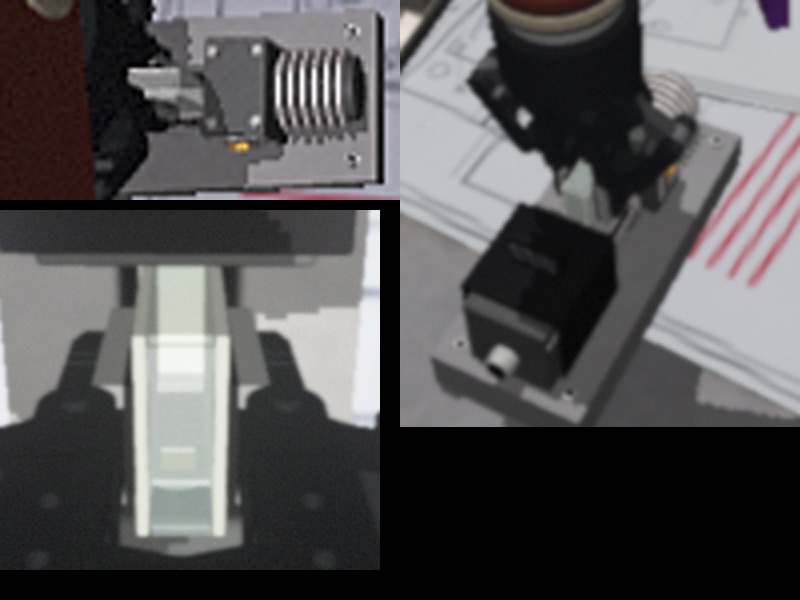

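The cell stands between the lips. Top at 92.9 mm and lips about 9 mm lower put the saddle at roughly 9 mm, so I'll press about 0.8 mm more and hold.

send_rows(rows=[[1.2,[0.01,0,0.08],0],[1.2,[0,0,0],0],[1.2,[0,0,0],0],[1.2,[0,0,0],0],[1.2,[0,0,0],0],[1.2,[0,0,0],0],[1.2,[0,0,0],0],[1.2,[0,0,0],0]])

```text
t: 18.88
tool_pos: [0.4547, 0.1996, 0.0579]
tool_rot: [2.177, 2.212, -0.083]
contact_force: [2.9, 0.2, 0.9]
opening: 0.0157
grip_force: 39.5
```

```bash
python3 - <<'E'
from chk import *
L=P[225:245,252:256].reshape(-1,3);print("lip z",np.median(L[:,2]))
ok=abs(np.median(t[:,2])-92)<1.5 and abs(np.median(e[:,1])-221.3)<2.5
print(ok, ctrl.finish_job() if ok else "no")
E
```

```text
t 18.88 tcp [454.7 199.6  57.9] y-ang 0.89 zaxis [-0.011  -0.0645 -0.9979] F [2.9 0.2 0.9] open 15.7 grip 39.5
turn -0.04 shift cm before turn [-0.01  0.05 -0.21] after turn [-0.01  0.05 -0.21]
end y 221.12 top z 91.82 far edge [(352, 186, 92), (355, 183, 90), (358, 183, 91), (361, 182, 92), (364, 170, 80), (367, 168, 79), (370, 167, 80)]
dy/dz 0.347
lip z 42.41671500900879
the job is handed in; nothing more can be done
True None
```

I handed the job in with the hood fully back and the long cell gripped upright on the saddle, pressed to about 10 mm by my camera measurements; the other two cells were left in the rack, and no verdict came back.

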